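# Load the slant rack with culture tubes

## Task

Move the red-capped and the blue-capped culture tubes from the upright rack into the slanted rack, each cap up in the holder of its own colour and pushed fully home in its bore. Leave the white-capped tube standing where it is, and do not disturb the petri dish or the marker pen.

Things in the scene. Friction and masses are not known exactly. Their poses are not given: they have to be found in the camera images.
- tube_red: loose capped culture tube, 120 mm long: clear round body 25 mm across with a tapered round foot, red ribbed screw cap 30 mm across on the top 25 mm. Origin at the centre of its foot, z along the tube to the cap. Starts upright in one of the three places of the upright rack. About 40 g.
- tube_blue: loose capped culture tube, 120 mm long: clear round body 25 mm across with a tapered round foot, blue ribbed screw cap 30 mm across on the top 25 mm. Origin at the centre of its foot, z along the tube to the cap. Starts upright in one of the three places of the upright rack. About 40 g.
- tube_white: loose capped culture tube, 120 mm long: clear round body 25 mm across with a tapered round foot, white ribbed screw cap 30 mm across on the top 25 mm. Origin at the centre of its foot, z along the tube to the cap. Starts upright in one of the three places of the upright rack. About 40 g. Must stay where it is.
- rack: white upright tube rack, fixed, 62 x 222 x 60 mm: base 8 mm thick (tubes stand on it at z = 8 mm), deck at 50 to 60 mm with three holes of 28 mm at y = -70, 0 and +70 mm. Origin at the centre of its underside, row along y.
- slant_rack: slanted two-place rack, fixed: aluminium base plate 112 x 160 x 8 mm carrying a red and a blue tubular holder side by side, about 105 mm high. Origin at the centre of its underside; -x is its front, towards which the bores lean.
- sleeve_red: red round tubular holder of the slant rack, 44 mm outside, 78 mm long, with a round blind bore 27.5 mm across, 70 mm deep. Origin: centre of the bore's floor; z: out along the bore to its mouth (at z = 70 mm), leaning 30 degrees from vertical to the slant rack's front. A seated tube's origin and z match these; its top 50 mm stand out of the mouth. 75 mm from the blue bore.
- sleeve_blue: blue round tubular holder of the slant rack, 44 mm outside, 78 mm long, with a round blind bore 27.5 mm across, 70 mm deep. Origin: centre of the bore's floor; z: out along the bore to its mouth (at z = 70 mm), leaning 30 degrees from vertical to the slant rack's front. A seated tube's origin and z match these; its top 50 mm stand out of the mouth. 75 mm from the red bore.
- petri_dish: round closed petri dish, 60 mm across, 15 mm high, loose bystander; origin under its centre.
- marker_pen: felt marker with a dark cap, 136 mm long, 13 mm thick, lying along its y, loose bystander; origin under its centre.
Not all that is in view belongs to the job. Leave any orange or turquoise look-alike of the tube_blue alone.

How it is judged:
At the end, for the whole second after the job is handed in: Red and blue tubes each in the holder of their colour: foot within 7 mm of the bore's floor centre, within 0.1 rad of its axis, under 0.02 m/s. White tube within 15 mm of its start and 0.2 rad of upright; petri dish and marker pen within 30 mm of theirs (distance between tube_red and sleeve_red below 0.007 m and angle between the z axis of tube_red and the z axis of sleeve_red, either way round below 0.1 rad and linear speed of each of tube_red, tube_blue below 0.02 m/s and distance between tube_blue and sleeve_blue below 0.007 m and angle between the z axis of tube_blue and the z axis of sleeve_blue, either way round below 0.1 rad and distance of tube_white from where it was at the start of the episode below 0.015 m and angle between tube_white's own z axis and vertical below 0.2 rad and distance of each of petri_dish, marker_pen from where it was at the start of the episode below 0.03 m); the robot touches nothing.
It fails at once if the white-capped tube is taken out of its place or knocked (moved over 30 mm) (distance of tube_white from where it was at the start of the episode above 0.03 m).
It fails at once if the petri dish is moved over 30 mm (distance of petri_dish from where it was at the start of the episode above 0.03 m).
It fails at once if the marker pen is moved over 30 mm (distance of marker_pen from where it was at the start of the episode above 0.03 m).
It also fails if it takes over 72 s, if anything falls off the work surface, if the arm or the gripper's body presses on something with over 40 N, if the wrist force passes 120 N, or if a joint passes its speed limit or range.

## Robot

A 6-joint arm with a two-finger parallel gripper is mounted at the origin on a cart in front of the work surface, level with it; the furniture and walls round the work are solid. World frame = base frame: x ahead of the robot, y to its left, z up, the work surface at z = 0. Lengths are in m, angles in rad, forces in N, time in s.
With the tool pointing down it reaches from about 0.35 to 0.775 m from the base axis. Payload 5.5 kg.
Tool frame: the origin (TCP) lies between the finger pads; the fingertips stand 8 mm ahead of it and the grasp point (between the pads) lies 11 mm behind it; z points along the fingers, y is the line along which they close (so a half turn about z gives the same grasp; the last joint's range is limited). The gripper opens to 85 mm and grips with 20 to 120 N. Pads are 22 mm wide; open, the fingers measure 114 mm over their backs; the gripper's body (76 mm by 85 mm) begins 54 mm behind the grasp point. The pads swing forward as they close: fully open they stand 13 mm farther back than shut.
Start: joints at [-1.369, 0.313, 0.046, 1.304, 0, 1.431], TCP at [0.193, -0.542, 0.239] pointing down, gripper open.
Joint ranges: [-2.76, 2.76], [-0.86, 1.69], [-1.03, 1.26], [-2.2, 2.34], [-1.47, 1.5], [-3.14, 3.14]. Speed limits (rad/s): [2.57, 2.57, 3.14, 3.14, 3.14, 3.14].

## Interface

Orientations are given as a unit quaternion [w, x, y, z].
In Python, from workcell import env gives the robot as it stands.
- The arm moves only by the tool move_arm, never from a script. Its argument "moves" is one flat list of numbers, 5 for each row, row after row: the shift along the world's x, y, z in m, then the turn about the world's z in rad, then the finger opening in m, from 0 to 0.0854. A call has 1 to 12 rows; each row is the pose to reach, as a shift and turn from the pose commanded when the call began; what a row does not reach only later rows make up. A row lasts 1/12 s, in which the tool goes at most 41.7 mm and 7.16 degrees, less where a joint would pass 70% of its speed; a pose out of reach is approached as far as the arm can. A call with a gripper value outside its range is refused whole. The fingers move at their own pace and stop on an object; "newtons" is the grip in N (left out, the last holds). Time passes only in rows, so rows that repeat a pose let the fingers close. It gives the time, the measured TCP pose, the force, the opening and the grip force at its end, in the units of the state.
- env.get_state(): the state, without advancing time (a new reading comes with each control period).
- env.read_camera(name): name is "scene" or "top" or "wrist"; returns a dict with "pixels" (480x640x3 uint8, red, green, blue), "camera_matrix" (3x3 intrinsics, pixels), "distortion" ([k1, k2, p1, p2, k3] as OpenCV has them; the pictures are not rectified), "rvec" (rotation vector, rad) and "tvec" (3), from world to camera coordinates, as OpenCV has them. Camera axes: x right, y down, z forward; pixel columns grow to the right and rows downward; lengths in m; the calibration is good to about 2 mm. A picture is of the moment at which its call begins. There is no depth.
- env.hand_in(): hands the job in; it is judged then, once.
The state is a dict: "clock": time; "joint_pos": joint angles; "qvel": joint speeds; "tau": joint torques, N m; "tcp_pos": TCP position; "orientation": TCP orientation; "wrist_force": force on the tool from outside, world axes, zero at the start; "ft_torque": the same for the moment, N m; "finger_gap": finger opening in m; "grip_force": force on a finger pad.
Only numpy, scipy, OpenCV 4.12 (cv2) and the standard library are available. Lean on these libraries where they do the work, as an engineer would, in place of code of your own. Each camera call takes 0.05 s, during which the arm holds its last target. There are 200 camera calls.

## Working session

There is one attempt and no reset: what is moved stays moved. The work goes in short steps, Python scripts to look and compute and a tool call to move; the robot and the scene stay as the last step left them, time stands still between calls to the robot, and variables do not carry over. Pictures are saved under pics/ and viewed, at most 10 in all, crops included, and the job is handed in when it is done.

Besides the shell and the picture viewer there is one more tool, called after "Call:" as a command line: name --argument value ..., lists and objects as JSON in quotes. move_arm: Moves the arm, as the interface text tells. Its arguments: {"type":"object","properties":{"moves":{"type":"array"},"newtons":{"type":"number"}},"required":["moves"]}

```bash
mkdir -p pics; ls
cat > h.py <<'E'
import numpy as np, cv2, pickle
from workcell import env
def cap(n,tag):
    d=env.read_camera(n); pickle.dump(d,open(f'pics/{tag}.pkl','wb'))
    cv2.imwrite(f'pics/{tag}.png',d['pixels'][:,:,::-1]); return d
def ld(tag): return pickle.load(open(f'pics/{tag}.pkl','rb'))
def ray(d,uv):
    p=cv2.undistortPoints(np.array([[uv]],float),d['camera_matrix'],np.array(d['distortion'],float))[0,0]
    R=cv2.Rodrigues(np.array(d['rvec'],float))[0]; t=np.array(d['tvec'],float).reshape(3)
    o=-R.T@t; v=R.T@np.array([p[0],p[1],1.]); return o,v/np.linalg.norm(v)
def onz(d,uv,z):
    o,v=ray(d,uv); return o+v*(z-o[2])/v[2]
def tri(rs):
    A=np.zeros((3,3));b=np.zeros(3)
    for o,v in rs:
        P=np.eye(3)-np.outer(v,v);A+=P;b+=P@o
    x=np.linalg.solve(A,b); return x,[np.linalg.norm(np.cross(x-o,v)) for o,v in rs]
def proj(d,p): return cv2.projectPoints(np.array(p,float).reshape(-1,3),np.array(d['rvec'],float),np.array(d['tvec'],float),d['camera_matrix'],np.array(d['distortion'],float))[0].reshape(-1,2)
E
python3 - <<'E'
from h import *
a=cap('scene','s0');b=cap('top','t0')
print(env.get_state())
for d in(a,b): print(ray(d,(320,240)))
E
```

```text
pics
{'clock': 0.1, 'joint_pos': array([-1.36860201e+00,  3.13920625e-01,  4.50781915e-02,  1.30361177e+00,
       -5.51232217e-07,  1.43121231e+00]), 'qvel': array([ 1.30401337e-03, -2.00963388e-03,  2.28423844e-05,  8.98608506e-04,
       -1.01054837e-03,  8.57340335e-04]), 'tau': array([ 2.84725327e-03, -4.81723952e+01,  2.99244547e+01,  1.28028542e-02,
       -1.38966047e-04,  6.21802855e-06]), 'tcp_pos': array([ 0.19262612, -0.54129302,  0.23849481]), 'orientation': array([-8.28525543e-04,  9.85433607e-01,  1.70058575e-01, -2.62213421e-05]), 'wrist_force': array([ 0.0100568 ,  0.07049789, -0.70413414]), 'ft_torque': array([ 0.05261922, -0.05751693,  0.0728262 ]), 'grip_force': 0.0, 'finger_gap': 0.08565386402466804}
(array([-0.25173433, -0.39739358,  0.43918081]), array([ 0.79315117,  0.43843753, -0.42271002]))
(array([0.3575737 , 0.03602318, 1.33933314]), array([ 0.10656222,  0.01748679, -0.99415226]))
```

View pics/s0.png

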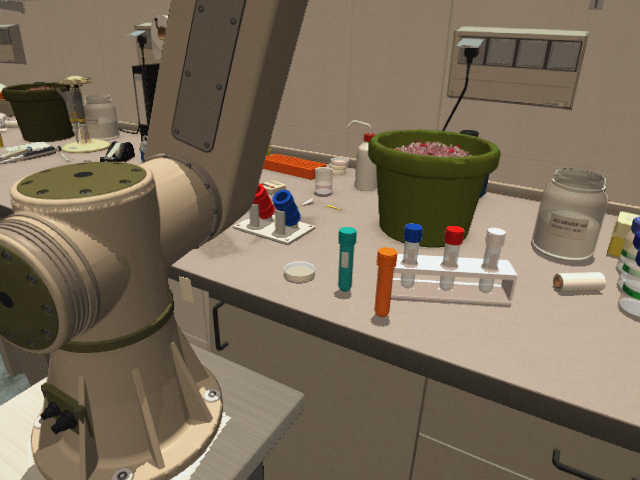

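View pics/t0.png

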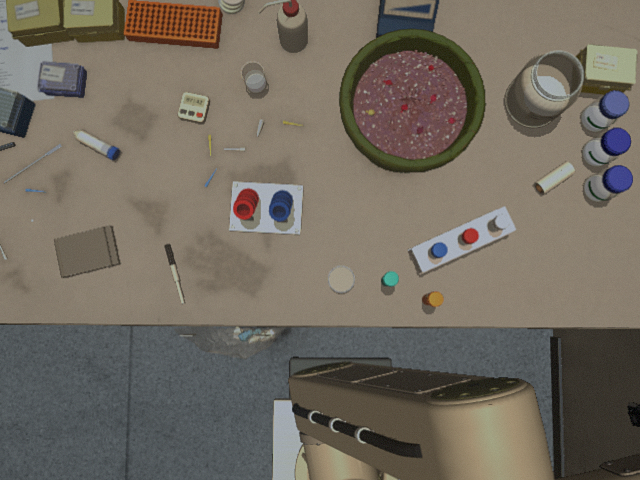

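The scene view shows the upright rack with caps blue (413,231), red (454,235) and white (495,236). The slant rack's red and blue holders are at (262,203) and (287,205). The turquoise (346,258) and orange (385,283) tubes stand loose outside the rack. In the top view the caps are blue (440,250), red (470,236) and white (500,222), and the holders are at (246,205) and (281,207). The dish is at (341,280) and the pen at (175,273).

Candidates for tube_blue: blue cap in the rack (440,250), turquoise (391,279), orange (433,299), and the blue-lidded bottles (610,180). Only (440,250) is a clear tube with a blue cap standing in the rack. I'll confirm that in one crop.

```bash
cat > m.py <<'E'
from h import *
def blobs(d,cond,amin=60):
    hsv=cv2.cvtColor(d['pixels'],cv2.COLOR_RGB2HSV); m=cond(hsv[...,0].astype(int),hsv[...,1],hsv[...,2]).astype(np.uint8)
    n,l,s,c=cv2.connectedComponentsWithStats(m); return [(c[i].round(1),s[i]) for i in range(1,n) if s[i][4]>amin]
RED=lambda h,s,v:((h<6)|(h>172))&(s>150)&(v>60)
BLUE=lambda h,s,v:(h>105)&(h<125)&(s>130)&(v>50)
E
python3 - <<'E'
from m import *
d=ld('t0')
for n,c in(('red',RED),('blue',BLUE)):
    for b,s in blobs(d,c):
        if 180<b[0]<540 and 150<b[1]<330: print(n,b,s,onz(d,b,.128).round(4))
print('white',onz(d,(500,222),.128).round(4))
for n,uv,z in(('turq',(391,279),.12),('orange',(433,299),.12),('dish',(341,280),.015),('pen',(175,273),.006)): print(n,onz(d,uv,z).round(3))
for uv in((233,183),(302,184),(300,234),(230,232)): print('plate',onz(d,uv,.008).round(4))
for uv in((509,208),(514,228),(420,272),(412,252)): print('rack',onz(d,uv,.06).round(4))
print('potrim',onz(d,(412,172),.17).round(3),onz(d,(340,100),.17).round(3))
p=d['pixels'][:,:,::-1]
A=cv2.resize(p[170:245,220:315],None,fx=6,fy=6,interpolation=cv2.INTER_CUBIC)
B=cv2.resize(p[200:320,375:525],None,fx=3.8,fy=3.75,interpolation=cv2.INTER_CUBIC)
C=np.zeros((450,A.shape[1]+8,3),np.uint8);C[:,:A.shape[1]]=A
cv2.imwrite('pics/c1.png',cv2.resize(np.hstack([C,B]),(800,320)))
E
```

```text
red [245.5 203.4] [234 189  24  31 475] [0.5613 0.2093 0.128 ]
red [469.9 235.6] [463 229  15  14 172] [ 0.4981 -0.2447  0.128 ]
blue [279.1 205.8] [269 191  21  30 265] [0.5567 0.1409 0.128 ]
blue [439.  249.6] [432 243  15  14 163] [ 0.4694 -0.1821  0.128 ]
white [ 0.5261 -0.3061  0.128 ]
turq [ 0.41  -0.086  0.12 ]
orange [ 0.371 -0.17   0.12 ]
dish [0.412 0.013 0.015]
pen [0.425 0.38  0.006]
plate [0.6276 0.2555 0.008 ]
plate [0.6261 0.1007 0.008 ]
plate [0.5134 0.1039 0.008 ]
plate [0.517  0.2596 0.008 ]
rack [ 0.5659 -0.3453  0.06  ]
rack [ 0.5229 -0.3549  0.06  ]
rack [ 0.4279 -0.1535  0.06  ]
rack [ 0.4702 -0.1369  0.06  ]
potrim [ 0.619 -0.123  0.17 ] [0.764 0.019 0.17 ]
```

View pics/c1.png

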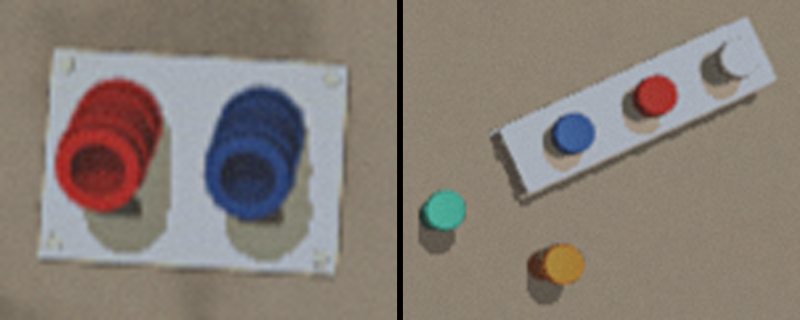

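The enlarged crop confirms it: the left-most rack tube has a blue cap, red is in the middle and white at the far end. Turquoise and orange stand alone outside the rack. The bore mouths open towards the robot (-x). I'll move above the blue cap.

Call:
move_arm --moves '[0.277, 0.359, 0, 1.66, 0.065, 0.277, 0.359, 0, 1.66, 0.065, 0.277, 0.359, 0, 1.66, 0.065, 0.277, 0.359, 0, 1.66, 0.065, 0.277, 0.359, 0, 1.66, 0.065, 0.277, 0.359, 0, 1.66, 0.065, 0.277, 0.359, 0, 1.66, 0.065, 0.277, 0.359, 0, 1.66, 0.065, 0.277, 0.359, 0, 1.66, 0.065, 0.277, 0.359, 0, 1.66, 0.065, 0.277, 0.359, 0, 1.66, 0.065, 0.277, 0.359, 0, 1.66, 0.065]'

```text
clock: 1.1
tcp_pos: [0.4724, -0.1777, 0.239]
orientation: [-0.0, 0.6, 0.8, 0.001]
wrist_force: [-0.1, 0.3, -0.5]
finger_gap: 0.0649
grip_force: 0.0
```

Call:
move_arm --moves '[0, 0, 0, 0.15, 0.065, 0, 0, 0, 0.15, 0.065, 0, 0, 0, 0.15, 0.065, 0, 0, 0, 0.15, 0.065]'

```text
clock: 1.43
tcp_pos: [0.4696, -0.1825, 0.239]
orientation: [-0.0, 0.544, 0.839, 0.0]
wrist_force: [1.1, -1.1, -0.5]
finger_gap: 0.065
grip_force: 0.0
```

Run:
```python
from m import *
st=env.get_state(); print(st['tcp_pos'],st['orientation'])
w=cap('wrist','w1'); t=cap('top','t1'); s=cap('scene','s1')
print(ray(w,(320,240)))
for nm,d in(('w',w),('t',t),('s',s)):
  for n,c in(('red',RED),('blue',BLUE)):
    for b,q in blobs(d,c,100): print(nm,n,b,q,onz(d,b,.128).round(4))
```

```text
[ 0.46955672 -0.18254566  0.23896431] [-3.74515436e-04  5.44138985e-01  8.38995009e-01  1.58184073e-05]
(array([ 0.44007854, -0.11531014,  0.37431668]), array([ 0.1147482 , -0.256041  , -0.95983116]))
w red [318.6 331.5] [ 297  306   44   52 1795] [ 0.4956 -0.2418  0.128 ]
w blue [315.9 243.6] [ 295  223   44   41 1365] [ 0.4681 -0.1843  0.128 ]
t red [245.5 203.4] [233 189  25  31 481] [0.5613 0.2093 0.128 ]
t blue [616.8 140.6] [604 128  27  26 542] [ 0.6964 -0.5509  0.128 ]
t blue [618.4 178.3] [605 166  28  26 551] [ 0.6176 -0.5505  0.128 ]
t blue [279.2 206. ] [269 191  21  30 271] [0.5563 0.1407 0.128 ]
t blue [439.2 249.4] [433 243  14  14 122] [ 0.4698 -0.1825  0.128 ]
s red [260.6 199.9] [247 184  28  35 582] [0.4305 0.114  0.128 ]
s red [453.7 234.8] [444 226  21  19 318] [ 0.4687 -0.2518  0.128 ]
s blue [161.8 163.4] [142 155  40  18 249] [0.5096 0.4704 0.128 ]
s blue [286.5 206.2] [273 190  27  36 569] [0.4291 0.0528 0.128 ]
s blue [412.8 232.6] [404 223  19  20 306] [ 0.4404 -0.1908  0.128 ]
s blue [637.2 245.5] [633 230   7  36 136] [ 0.5917 -0.5234  0.128 ]
```

View pics/w1.png

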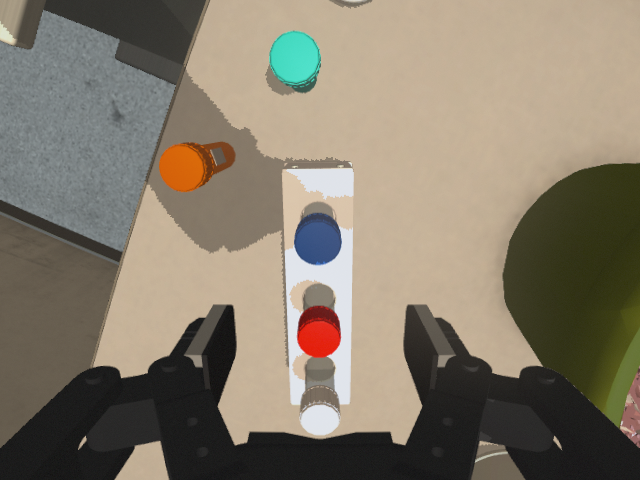

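The wrist view shows the blue cap at (317,240), midway between the fingers, with red (319,330) and white (320,418) lined up behind it. The closing line crosses the row clear of its neighbours. I'll descend and grip the cap.

Call:
move_arm --moves '[0, 0, -0.04, 0, 0.065, 0, 0, -0.08, 0, 0.065, 0, 0, -0.115, 0, 0.065, 0, 0, -0.134, 0, 0.065, 0, 0, -0.134, 0, 0.065, 0, 0, -0.134, 0, 0.02, 0, 0, -0.134, 0, 0.02, 0, 0, -0.134, 0, 0.02, 0, 0, -0.134, 0, 0.02, 0, 0, -0.134, 0, 0.02, 0, 0, -0.134, 0, 0.02, 0, 0, -0.134, 0, 0.02]' --newtons 25

```text
clock: 2.58
tcp_pos: [0.471, -0.1838, 0.1074]
orientation: [0.002, 0.544, 0.839, -0.0]
wrist_force: [-1.2, -0.7, 6.2]
finger_gap: 0.0292
grip_force: 24.8
```

Run:
```python
from h import *
# mouth faces in the first top view: darker bore ellipse vs outer; print world of guesses
d=ld('t0')
th=np.pi/6;yaw=-.025;c,s=np.cos(yaw),np.sin(yaw)
p=d['pixels'];hsv=cv2.cvtColor(p,cv2.COLOR_RGB2HSV)
for n,(x0,x1) in(('red',(228,264)),('blue',(264,296))):
    print(n); print(hsv[186:226:1,x0:x1,2][::2,::2])
```

```text
red
[[133 128 158 171 153 177 179 181 182 184 183 186 184 184 181 186 178 183]
 [130 125 178 180 180 178 182 184 163 162 149 160 171 183 183 181 184 180]
 [127 126 174 174 182 177 177 148 125 124 123 126 135 145 186 181 181 183]
 [130 124 185 182 182 183 134 128 139 134 132 129 115 117 135 189 184 181]
 [129 127 181 177 179 148 140 122 122 121 123 122 137 110 112 157 185 179]
 [133 130 187 181 178 131 116 122 127 124 113 111 106 118  85 139 182 180]
 [135 131 186 185 162 140 139 132 136 144 137 117 104  89 124 114 187 184]
 [135 135 185 183 137 123 145 143 145 131 113 130 118  82 104 132 136 185]
 [134 136 187 161 142 164 165 165 161 169 151 104 116  86  75 125 131 186]
 [139 116 186 136 166 149  97  84  88 139 164 160  88 126  84 134 137 187]
 [141 124 187 165 164  67  71  80  84  84 117 168 140 112 113 128 139 185]
 [141 128 187 166 147  63  79  77  87  87  85 163 160  92 129 128 136 189]
 [138 141 183 166 142  77  94 101 125 105 108 166 160 111 135 131 138 187]
 [136 158 189 164 166  98 111 125 127 124 111 164 155 122 130 127 137 185]
 [133 168 183 164 164 153 117 118 124 121 144 
[... 1050 characters left out ...]
 120 113  82 100  56  93 186]
 [186 184 179  95 122  96  67  64  69 101 119 119  63  77 128 187]
 [183 183 175 111 111  52  55  59  63  59  81 120 100 100 134 159]
 [185 184 163 114  97  56  58  61  61  66  62 121 109 100 132 137]
 [182 183 179 116  94  60  71  77  76  75  71 119 109 106 136 185]
 [181 183 181 115 114  70  79  87  87  78  77 118 106 123 132 183]
 [182 183 183 155 113 107  83  86  89  84 113 115 103 133 133 182]
 [185 183 181 183 140 115 123 113 117 120 116  95 132 127 128 138]
 [182 185 183 184 185 116 107 112 112 101  73  66 132 132 132 141]
 [182 183 185 185 188 129 130 109 108  95  94  91 132 132 129 189]
 [181 182 183 183 183 133 129 129 132 131 131 130 132 135 128 184]]
```

Cap gripped at a 29 mm gap. I'll lift straight up, then carry to a lookout pose in front of the slant rack.

Call:
move_arm --moves '[0, 0, 0.03, 0, 0.02, 0, 0, 0.07, 0, 0.02, 0, 0, 0.11, 0, 0.02, 0, 0, 0.15, 0, 0.02, 0, 0, 0.15, 0, 0.02, 0.003, 0.04, 0.15, 0.12, 0.02, 0.003, 0.08, 0.15, 0.24, 0.02, 0.003, 0.12, 0.15, 0.36, 0.02, 0.003, 0.16, 0.15, 0.48, 0.02, 0.003, 0.2, 0.15, 0.6, 0.02, 0.003, 0.24, 0.15, 0.72, 0.02, 0.003, 0.28, 0.15, 0.84, 0.02]'

```text
clock: 3.58
tcp_pos: [0.4726, 0.0992, 0.2562]
orientation: [0.001, 0.151, 0.988, 0.0]
wrist_force: [0.8, 0.2, -0.6]
finger_gap: 0.029
grip_force: 25.3
```

Call:
move_arm --moves '[0, 0.04, 0, 0.12, 0.02, 0, 0.077, 0, 0.24, 0.02, 0, 0.077, 0, 0.277, 0.02, 0, 0.077, 0, 0.277, 0.02, 0, 0.077, 0, 0.277, 0.02, 0, 0.077, 0, 0.277, 0.02]'

```text
clock: 4.08
tcp_pos: [0.4728, 0.1736, 0.2556]
orientation: [0.0, 0.017, 1.0, -0.0]
wrist_force: [0.6, -0.9, -1.3]
finger_gap: 0.0289
grip_force: 25.3
```

Run:
```python
from m import *
st=env.get_state(); print(st['tcp_pos'],st['orientation'],st['finger_gap'],st['grip_force'])
w=cap('wrist','w2'); s=cap('scene','s2')
print(ray(w,(320,240)))
```

```text
[0.47279616 0.17358299 0.25559039] [ 1.99005810e-04  1.74528585e-02  9.99847667e-01 -2.90831451e-06] 0.028924485894564818 25.265385027159937
(array([0.3992563 , 0.17565943, 0.39086244]), array([ 0.28145594, -0.00881611, -0.95953365]))
```

View pics/w2.png

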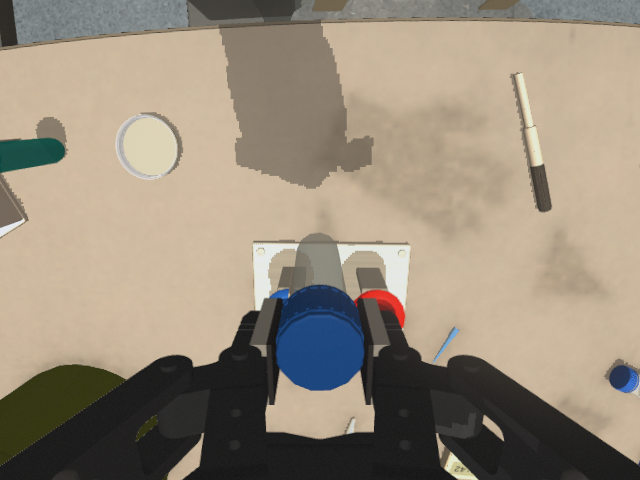

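The wrist view shows the held blue cap at (320,335), its tube hiding the holders: red rim at (382,312), blue at (280,298). The slant rack plate's front edge is at row 243. I'll shift forward so the mouths come clear of the tube.

Call:
move_arm --moves '[0.04, 0, 0, 0, 0.02, 0.08, 0, 0, 0, 0.02, 0.08, 0, 0, 0, 0.02, 0.08, 0, 0, 0, 0.02]'

```text
clock: 4.52
tcp_pos: [0.5544, 0.1726, 0.2535]
orientation: [-0.001, 0.018, 1.0, -0.0]
wrist_force: [-0.8, 0.2, -0.4]
finger_gap: 0.0287
grip_force: 25.3
```

Run:
```python
from m import *
st=env.get_state(); print(st['tcp_pos'],st['orientation'],st['finger_gap'],st['grip_force'])
w=cap('wrist','w3')
print(ray(w,(320,240)))
cv2.imwrite('pics/w3c.png',cv2.resize(w['pixels'][60:320,160:480,::-1],(800,600)[:2] if 0 else (738,600),interpolation=cv2.INTER_CUBIC))
```

```text
[0.55444002 0.1726061  0.2535168 ] [-1.10516302e-03  1.82451574e-02  9.99832916e-01 -1.82754790e-04] 0.0286848165293925 25.280586198787205
(array([0.48123643, 0.17483426, 0.3890016 ]), array([ 0.2789649 , -0.00953913, -0.96025392]))
```

View pics/w3c.png

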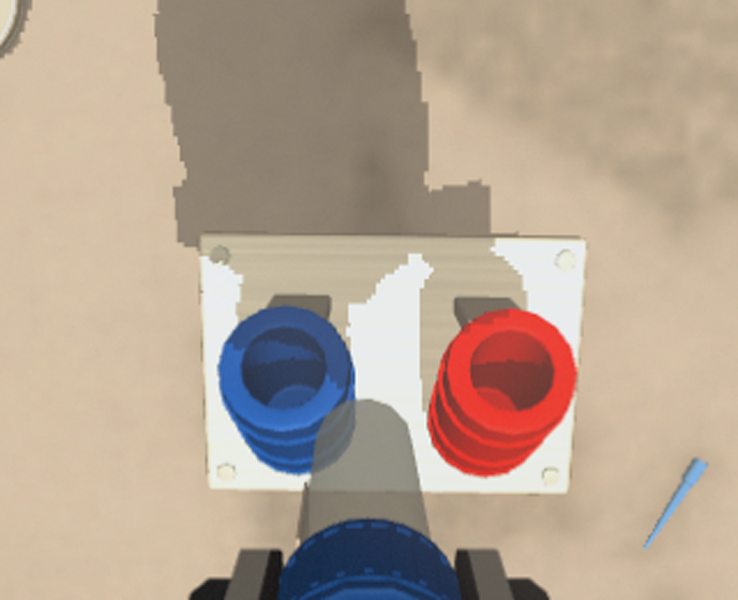

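The crop shows both bore mouths clearly: blue at crop (284,369), full frame (283,220), and red at crop (511,370), full frame (382,220). The tube hangs between them. Now the positions.

Run:
```python
from m import *
w=ld('w3');t=ld('t1')
f=lambda u,v:(160+u/2.306,60+v/2.306)
P=[onz(w,f(*c),.008)[:2] for c in((201,235),(586,238),(568,492),(210,488))]
print('plate',np.round(P,4),'c',np.mean(P,0).round(4))
e=lambda a,b:(np.array(P[b])-P[a])
for a,b in((0,1),(3,2)): v=e(a,b);print('yaw y',-np.arctan2(v[0],v[1]),np.linalg.norm(v))
for a,b in((0,3),(1,2)): v=e(a,b);print('yaw x',np.arctan2(v[1],v[0]),np.linalg.norm(v))
for n,cw,ct in(('red',f(511.5,370),(244.2,209.2)),('blue',f(284,369),(279.7,211.3))):
    print(n,onz(w,cw,.094).round(4),onz(t,ct,.094).round(4),tri([ray(w,cw),ray(t,ct)]))
# held tube cap as seen from w3: check of the pixel-to-tcp bias
print('tcp col check', proj(w,[[.5544,.1726,.2645]]))
```

```text
plate [[0.5126 0.1052]
 [0.5196 0.263 ]
 [0.6308 0.2581]
 [0.6229 0.0994]] c [0.5714 0.1814]
yaw y -0.044389037914058155 0.15794079303508826
yaw y -0.04986395444193958 0.15882398006324774
yaw x -0.05190086767511849 0.11046393153890403
yaw x -0.04393068823268657 0.11133037033083303
red [0.5532 0.2194 0.094 ] [0.5548 0.2166 0.094 ] (array([0.55725962, 0.22041252, 0.07774516]), [np.float64(0.0014677119569848783), np.float64(0.0014677119569849104)])
blue [0.5501 0.1446 0.094 ] [0.5507 0.1424 0.094 ] (array([0.55255573, 0.14337299, 0.08295432]), [np.float64(0.00013138966421683899), np.float64(0.00013138966421679077)])
tcp col check [[321.08680725 340.58479324]]
```

Blue mouth is at about (0.550, 0.144, 0.093) and red at about (0.553, 0.219), with rack yaw about -0.043. The tool always points down, so I'll pre-tilt the tube in the light grip by drawing it against the sloping back of the blue holder, which has the same 30° slope. First, behind the holder.

Call:
move_arm --moves '[0.03, -0.015, 0, -0.007, 0.02, 0.061, -0.031, 0, -0.007, 0.02, 0.061, -0.031, 0, -0.007, 0.02, 0.061, -0.031, -0.035, -0.007, 0.02, 0.061, -0.031, -0.07, -0.007, 0.02, 0.061, -0.031, -0.094, -0.007, 0.02, 0.061, -0.031, -0.094, -0.007, 0.02, 0.061, -0.031, -0.094, -0.007, 0.02]' --newtons 20

```text
clock: 5.23
tcp_pos: [0.6119, 0.1427, 0.1611]
orientation: [-0.001, 0.02, 1.0, -0.0]
wrist_force: [0.8, 0.3, 0.2]
finger_gap: 0.0289
grip_force: 25.3
```

Call:
move_arm --moves '[-0.008, 0, -0.002, 0, 0.02, -0.016, 0, -0.004, 0, 0.02, -0.024, 0, -0.006, 0, 0.02, -0.031, 0.001, -0.009, 0, 0.02, -0.038, 0.001, -0.011, 0, 0.02, -0.045, 0.001, -0.013, 0, 0.02, -0.052, 0.001, -0.015, 0, 0.02, -0.058, 0.001, -0.016, 0, 0.02, -0.058, 0.001, -0.016, 0, 0.02, -0.058, 0.001, -0.016, 0, 0.02]'

```text
clock: 6.07
tcp_pos: [0.5551, 0.1442, 0.1452]
orientation: [-0.0, 0.02, 1.0, 0.0]
wrist_force: [0.8, 0.3, 0.2]
finger_gap: 0.0291
grip_force: 25.1
```

Run:
```python
from h import *
s=cap('scene','s3'); w=cap('wrist','w4')
p=s['pixels'][:,:,::-1]
A=cv2.resize(p[110:260,190:350],None,fx=2.66*1.5,fy=4,interpolation=cv2.INTER_CUBIC)
A=cv2.resize(A,(400,375)); B=cv2.resize(w['pixels'][120:420,160:480,::-1],(400,375),interpolation=cv2.INTER_CUBIC)
cv2.imwrite('pics/c4.png',np.hstack([A,B]))
```

```text
(no output)
```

View pics/c4.png

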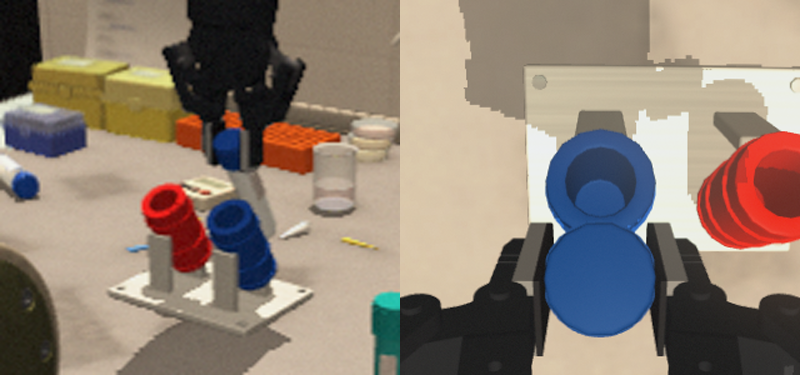

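The tube now leans flush along the back of the blue holder (left: cap at (230,148); right: cap top at (600,280) just behind the mouth at (600,185)), with near-zero force. Next: lift along the bore direction and shift onto the axis above the mouth.

Call:
move_arm --moves '[0.001, 0, 0.001, 0, 0.02, -0.008, 0.0004, 0.018, 0, 0.02, -0.018, 0.0008, 0.035, 0, 0.02, -0.028, 0.0012, 0.052, 0, 0.02, -0.037, 0.0016, 0.068, 0, 0.02, -0.037, 0.0016, 0.068, 0, 0.02, -0.052, 0.0022, 0.058, 0, 0.02, -0.067, 0.0029, 0.048, 0, 0.02, -0.067, 0.0029, 0.048, 0, 0.02, -0.067, 0.0029, 0.048, 0, 0.02]'

```text
clock: 7.0
tcp_pos: [0.4879, 0.147, 0.1921]
orientation: [-0.001, 0.02, 1.0, -0.0]
wrist_force: [0.1, -0.4, 0.1]
finger_gap: 0.0292
grip_force: 25.0
```

Run:
```python
from m import *
s=cap('scene','s4'); w=cap('wrist','w5'); t=cap('top','t5')
for nm,d in(('w',w),('t',t),('s',s)):
    for b,q in blobs(d,BLUE,60): print(nm,b,q)
p=s['pixels'][:,:,::-1]
A=cv2.resize(p[110:260,190:350],(400,375),interpolation=cv2.INTER_CUBIC); B=cv2.resize(w['pixels'][120:420,160:480,::-1],(400,375),interpolation=cv2.INTER_CUBIC)
cv2.imwrite('pics/c5.png',np.hstack([A,B]))
```

```text
w [319.4 342.9] [ 275  297   90   93 6586]
t [616.8 140.7] [604 128  27  26 540]
t [618.5 178.3] [605 166  28  26 546]
s [260.5 154.3] [254 146  12  18 167]
s [161.8 163.2] [142 156  40  17 187]
s [199.6 183.7] [195 179  10  10  77]
s [286.9 206.9] [273 190  27  36 541]
s [637.2 245.4] [633 230   7  36 136]
```

View pics/c5.png

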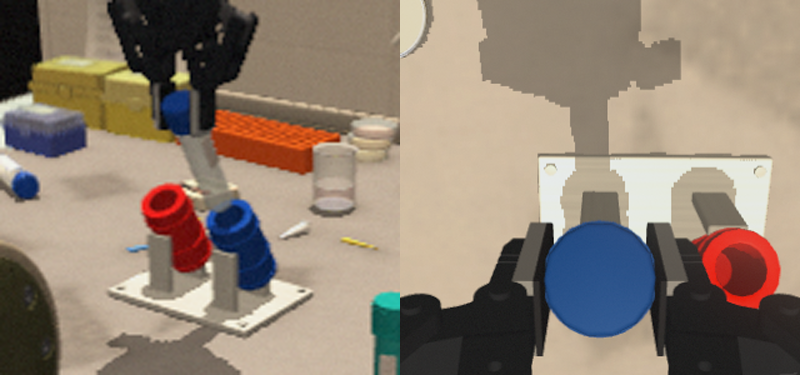

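Run:
```python
from h import *
s=ld('s4');t=ld('t0')
X=np.array([.999,-.043,0]);Z=np.array([0,0,1]);M=np.array([.5505,.1442,.093])
u=-.5*X+.866*Z
P=np.array([.4879,.147,.1921+.0086])
for th in(24,28,30,32,36):
    a=np.radians(th);v=-np.sin(a)*X+np.cos(a)*Z
    print(th,'foot',proj(s,P-.108*v).round(1),'foot off axis mm',((P-.108*v-M)*1000).round(1))
print('mouth',proj(s,M).round(1),'capcentre',proj(s,P).round(1), 'P off', ((P-M)*1000).round(1),'s17',proj(s,M+.017*u).round(1))
```

```text
24 foot [[277. 195.]] foot off axis mm [-18.7   0.9   9. ]
28 foot [[278.9 192.7]] foot off axis mm [-11.9   0.6  12.3]
30 foot [[279.8 191.5]] foot off axis mm [-8.7  0.5 14.2]
32 foot [[280.6 190.3]] foot off axis mm [-5.4  0.3 16.1]
36 foot [[282.3 187.7]] foot off axis mm [ 0.8  0.1 20.3]
mouth [[282.2 196.5]] capcentre [[263.2 154.6]] P off [-62.6   2.8 107.7] s17 [[279.8 191.3]]
```

The projected foot at 30° lean, (280,191), matches what is seen at (279,191). I'll slide down the bore, first half.

Call:
move_arm --moves '[0.004, -0.0002, -0.007, 0, 0.02, 0.008, -0.0003, -0.014, 0, 0.02, 0.012, -0.0005, -0.021, 0, 0.02, 0.015, -0.0006, -0.026, 0, 0.02, 0.018, -0.0008, -0.031, 0, 0.02, 0.021, -0.0009, -0.036, 0, 0.02, 0.021, -0.0009, -0.036, 0, 0.02]'

```text
clock: 7.73
tcp_pos: [0.5099, 0.1461, 0.156]
orientation: [-0.001, 0.02, 1.0, -0.0]
wrist_force: [0.4, -0.3, -0.1]
finger_gap: 0.0291
grip_force: 25.0
```

Call:
move_arm --moves '[0.004, -0.0002, -0.007, 0, 0.02, 0.008, -0.0003, -0.014, 0, 0.02, 0.012, -0.0005, -0.021, 0, 0.02, 0.016, -0.0007, -0.028, 0, 0.02, 0.019, -0.0008, -0.033, 0, 0.02, 0.022, -0.0009, -0.038, 0, 0.02, 0.022, -0.0009, -0.038, 0, 0.02]'

```text
clock: 8.32
tcp_pos: [0.5311, 0.1453, 0.1189]
orientation: [-0.001, 0.02, 1.0, 0.0]
wrist_force: [-3.2, -0.2, 1.7]
finger_gap: 0.0292
grip_force: 25.5
```

Run:
```python
from m import *
s=cap('scene','s6'); w=cap('wrist','w6')
p=s['pixels'][:,:,::-1]
A=cv2.resize(p[110:260,190:350],(400,375),interpolation=cv2.INTER_CUBIC); B=cv2.resize(w['pixels'][120:420,160:480,::-1],(400,375),interpolation=cv2.INTER_CUBIC)
cv2.imwrite('pics/c6.png',np.hstack([A,B]))
```

```text
(no output)
```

View pics/c6.png

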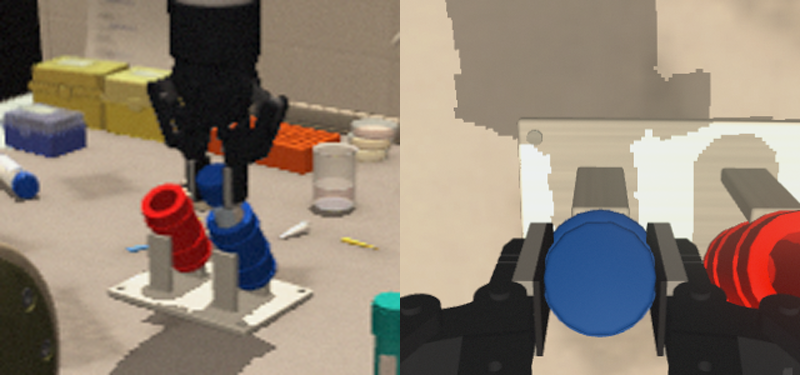

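The tube is inside the blue bore, its cap close above the mouth at (215,180). I'll press on towards the floor.

Call:
move_arm --moves '[0.002, 0, -0.0035, 0, 0.02, 0.004, 0, -0.007, 0, 0.02, 0.006, 0, -0.0105, 0, 0.02, 0.006, 0, -0.0105, 0, 0.02]'

```text
clock: 8.75
tcp_pos: [0.5364, 0.1458, 0.1118]
orientation: [-0.0, 0.02, 1.0, 0.0]
wrist_force: [-13.0, -0.8, 24.9]
finger_gap: 0.029
grip_force: 29.6
```

About 28 N along the bore, so it is on the floor. I'll open, rise straight up and move towards the red tube.

Call:
move_arm --moves '[-0.003, 0, 0.005, 0, 0.055, -0.003, 0, 0.005, 0, 0.055, -0.003, 0, 0.005, 0, 0.055, -0.003, 0, 0.005, 0, 0.055, -0.006, 0, 0.03, 0, 0.055, -0.01, 0, 0.07, 0, 0.055, -0.01, 0, 0.11, 0, 0.055, -0.01, 0, 0.15, 0, 0.055, -0.038, -0.04, 0.15, -0.12, 0.055, -0.066, -0.08, 0.15, -0.24, 0.055, -0.066, -0.12, 0.15, -0.36, 0.055, -0.066, -0.16, 0.15, -0.48, 0.055]'

```text
clock: 9.75
tcp_pos: [0.4706, -0.0064, 0.259]
orientation: [0.0, 0.259, 0.966, 0.0]
wrist_force: [1.2, -0.8, -0.3]
finger_gap: 0.0549
grip_force: 0.0
```

Call:
move_arm --moves '[0, -0.041, 0, -0.12, 0.065, 0.005, -0.082, 0, -0.24, 0.065, 0.01, -0.123, 0, -0.36, 0.065, 0.015, -0.164, 0, -0.48, 0.065, 0.02, -0.2, 0, -0.6, 0.065, 0.025, -0.23, 0, -0.62, 0.065, 0.028, -0.231, 0, -0.62, 0.065, 0.028, -0.231, 0, -0.62, 0.065]'

```text
clock: 10.42
tcp_pos: [0.5003, -0.2387, 0.2575]
orientation: [-0.001, 0.541, 0.841, 0.0]
wrist_force: [-0.5, -1.0, 0.3]
finger_gap: 0.0649
grip_force: 0.0
```

Run:
```python
from m import *
st=env.get_state(); print(st['clock'],st['tcp_pos'],st['orientation'])
w=cap('wrist','w7'); t=cap('top','t7'); s=cap('scene','s7')
for nm,d in(('w',w),('t',t),('s',s)):
  for n,c in(('red',RED),('blue',BLUE)):
    for b,q in blobs(d,c,100): print(nm,n,b,q,onz(d,b,.128).round(4))
print('tcp in w',proj(w,st['tcp_pos']+[0,0,.011]))
X=np.array([.999,-.043,0]);Z=np.array([0,0,1]);M=np.array([.5505,.1442,.093]);u=-.5*X+.866*Z
print('exp captop t,s',proj(t,M+.05*u),proj(s,M+.05*u), 'capmid', proj(t,M+.0375*u),proj(s,M+.0375*u))
A=cv2.resize(t['pixels'][170:245,220:315,::-1],(400,316),interpolation=cv2.INTER_CUBIC)
B=cv2.resize(s['pixels'][160:250,220:334,::-1],(400,316),interpolation=cv2.INTER_CUBIC)
cv2.imwrite('pics/c7.png',np.hstack([A,B]))
```

```text
10.4167 [ 0.50027087 -0.2386803   0.25749046] [-6.10273153e-04  5.40722570e-01  8.41200754e-01  1.49431796e-04]
w red [310.9 242.2] [ 290  221   43   43 1460] [ 0.4974 -0.246   0.128 ]
t red [245.5 203.4] [234 189  24  31 474] [0.5613 0.2093 0.128 ]
t red [470.  235.5] [462 229  16  14 172] [ 0.4983 -0.2449  0.128 ]
t blue [618.8 137.7] [605 128  26  23 366] [ 0.7025 -0.5553  0.128 ]
t blue [278.1 210. ] [269 191  21  36 363] [0.5481 0.1428 0.128 ]
s red [260.6 199.9] [247 184  28  35 582] [0.4305 0.114  0.128 ]
s red [453.8 234.8] [444 226  21  19 319] [ 0.4688 -0.252   0.128 ]
s blue [167.5 163.7] [156 155  26  18 152] [0.5152 0.4567 0.128 ]
s blue [275.2 184.4] [268 176  16  18 194] [0.5251 0.1448 0.128 ]
s blue [287.9 208.8] [273 190  27  36 458] [0.4192 0.0432 0.128 ]
s blue [637.2 245.5] [633 230   7  36 134] [ 0.5917 -0.5234  0.128 ]
tcp in w [[318.51817028 340.75768569]]
exp captop t,s [[276.32769721 220.45379841]] [[275.06098712 180.58527242]] capmid [[276.97981215 218.1459366 ]] [[276.90010633 184.68576314]]
```

View pics/c7.png

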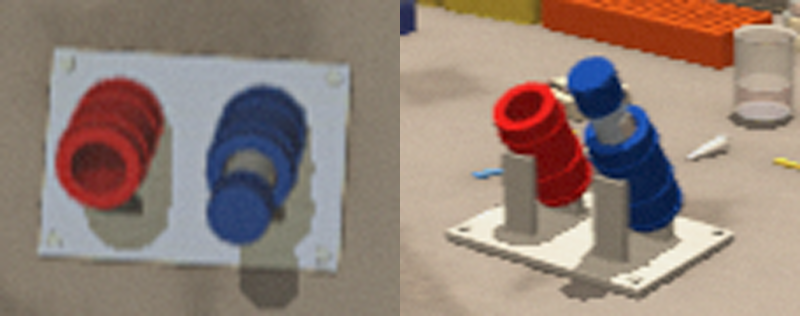

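In both views the blue tube sits in the blue bore with 25 mm of body and the cap standing out; scene cap centre is (275,184) against an expected (277,185). The red cap lies at (0.498, -0.2455) by both cameras, right under the tool. I'll grip it.

Call:
move_arm --moves '[-0.0015, 0, -0.04, 0, 0.065, -0.0015, 0, -0.08, 0, 0.065, -0.0015, 0, -0.12, 0, 0.065, -0.0015, 0, -0.145, 0, 0.065, -0.0015, 0, -0.1535, 0, 0.065, -0.0015, 0, -0.1535, 0, 0.02, -0.0015, 0, -0.1535, 0, 0.02, -0.0015, 0, -0.1535, 0, 0.02, -0.0015, 0, -0.1535, 0, 0.02, -0.0015, 0, -0.1535, 0, 0.02, -0.0015, 0, -0.1535, 0, 0.02, -0.0015, 0, -0.1535, 0, 0.02]' --newtons 25

```text
clock: 11.57
tcp_pos: [0.4997, -0.2378, 0.1075]
orientation: [0.002, 0.54, 0.842, -0.0]
wrist_force: [-1.8, 0.3, 7.1]
finger_gap: 0.0295
grip_force: 25.0
```

Run:
```python
from m import *
st=env.get_state(); w=cap('wrist','w8')
for b,q in blobs(w,RED,300): print(b,q,onz(w,b,.128).round(4))
print(st['tcp_pos'],proj(w,np.array([st['tcp_pos']])+[[0,0,.0205]]))
t=cap('top','t8')
for b,q in blobs(t,RED,60): print(b,q,onz(t,b,.128).round(4))
```

```text
[319.4 361.9] [ 276  309   88  105 7422] [ 0.5009 -0.2399  0.128 ]
[ 0.49970106 -0.23779823  0.10753274] [[318.61055077 355.7542562 ]]
[290.3   7.2] [283   0  15  14  77] [0.9808 0.1238 0.128 ]
[245.6 203.3] [234 189  24  31 478] [0.5615 0.2091 0.128 ]
```

Call:
move_arm --moves '[0, 0, 0, 0, 0.05, 0, 0, 0, 0, 0.05, 0, 0, 0, 0, 0.05, 0.002, -0.0044, 0, 0, 0.05, 0.002, -0.0044, 0, 0, 0.05, 0.002, -0.0044, 0, 0, 0.02, 0.002, -0.0044, 0, 0, 0.02, 0.002, -0.0044, 0, 0, 0.02, 0.002, -0.0044, 0, 0, 0.02, 0.002, -0.0044, 0, 0, 0.02]' --newtons 25

```text
clock: 12.5
tcp_pos: [0.5003, -0.2411, 0.1053]
orientation: [-0.0, 0.54, 0.842, -0.0]
wrist_force: [-1.8, -0.8, 0.8]
finger_gap: 0.0295
grip_force: 24.7
```

Run:
```python
from m import *
st=env.get_state(); w=cap('wrist','w9')
for b,q in blobs(w,RED,300): print(b,q,onz(w,b,.128).round(4))
print(st['tcp_pos'],st['finger_gap'],proj(w,np.array([st['tcp_pos']])+[[0,0,.0205]]))
```

```text
[319.3 352.9] [ 275  299   90  107 7778] [ 0.4996 -0.2389  0.128 ]
[ 0.50032783 -0.24114996  0.10529993] 0.02950361931654893 [[318.4769914  355.54166288]]
```

Call:
move_arm --moves '[0, 0, 0.035, 0, 0.02, 0, 0, 0.075, 0, 0.02, 0, 0, 0.115, 0, 0.02, 0, 0, 0.15, 0, 0.02, 0, 0, 0.165, 0, 0.02, 0, 0.035, 0.165, 0.12, 0.02, 0, 0.07, 0.165, 0.24, 0.02, 0, 0.105, 0.165, 0.36, 0.02, 0, 0.14, 0.165, 0.48, 0.02, 0, 0.175, 0.165, 0.6, 0.02, 0, 0.21, 0.165, 0.72, 0.02, 0, 0.24, 0.165, 0.84, 0.02]'

```text
clock: 13.55
tcp_pos: [0.5001, 0.0012, 0.2703]
orientation: [0.0, 0.146, 0.989, 0.0]
wrist_force: [0.9, 0.1, 0.0]
finger_gap: 0.0296
grip_force: 25.3
```

Call:
move_arm --moves '[0.01, 0.035, 0, 0.12, 0.02, 0.02, 0.07, 0, 0.24, 0.02, 0.03, 0.105, 0, 0.26, 0.02, 0.05, 0.14, 0, 0.26, 0.02, 0.075, 0.17, 0, 0.26, 0.02, 0.1, 0.19, 0, 0.26, 0.02, 0.115, 0.21, 0, 0.26, 0.02, 0.115, 0.217, 0, 0.26, 0.02, 0.115, 0.217, 0, 0.26, 0.02, 0.115, 0.217, 0, 0.26, 0.02, 0.115, 0.217, 0, 0.26, 0.02, 0.115, 0.217, 0, 0.26, 0.02]'

```text
clock: 14.55
tcp_pos: [0.615, 0.2148, 0.2709]
orientation: [0.0, 0.02, 1.0, 0.0]
wrist_force: [-0.6, 0.3, -0.3]
finger_gap: 0.0288
grip_force: 25.3
```

Call:
move_arm --moves '[0.001, 0.0015, -0.035, 0, 0.02, 0.001, 0.0015, -0.07, 0, 0.02, 0.001, 0.0015, -0.1, 0, 0.02, 0.001, 0.0015, -0.113, 0, 0.02, -0.008, 0.002, -0.115, 0, 0.02, -0.017, 0.0025, -0.117, 0, 0.02, -0.026, 0.003, -0.119, 0, 0.02, -0.035, 0.0035, -0.122, 0, 0.02, -0.044, 0.0035, -0.124, 0, 0.02, -0.053, 0.004, -0.126, 0, 0.02, -0.0605, 0.0042, -0.128, 0, 0.02, -0.0605, 0.0042, -0.128, 0, 0.02]'

```text
clock: 15.55
tcp_pos: [0.554, 0.2193, 0.143]
orientation: [0.0, 0.02, 1.0, 0.0]
wrist_force: [0.1, -0.7, 0.9]
finger_gap: 0.0291
grip_force: 24.8
```

Run:
```python
from m import *
s=cap('scene','sa'); w=cap('wrist','wa')
for nm,d in(('w',w),('s',s)):
  for n,c in(('red',RED),('blue',BLUE)):
    for b,q in blobs(d,c,100): print(nm,n,b,q)
A=cv2.resize(s['pixels'][110:260,190:350,::-1],(400,375),interpolation=cv2.INTER_CUBIC); B=cv2.resize(w['pixels'][120:420,160:480,::-1],(400,375),interpolation=cv2.INTER_CUBIC)
cv2.imwrite('pics/ca.png',np.hstack([A,B]))
```

```text
w red [319.6 319.4] [  275   232    90   173 12642]
w blue [161.9 268.6] [   87   213   155   111 10515]
s red [252.8 163.3] [248 156  10  16 112]
s red [260.7 200. ] [247 184  28  35 580]
s blue [162.1 163.2] [141 153  41  20 240]
s blue [275.3 184.5] [268 176  16  18 195]
s blue [288.  208.8] [273 190  27  36 457]
s blue [637.2 245.5] [633 230   7  36 133]
```

View pics/ca.png

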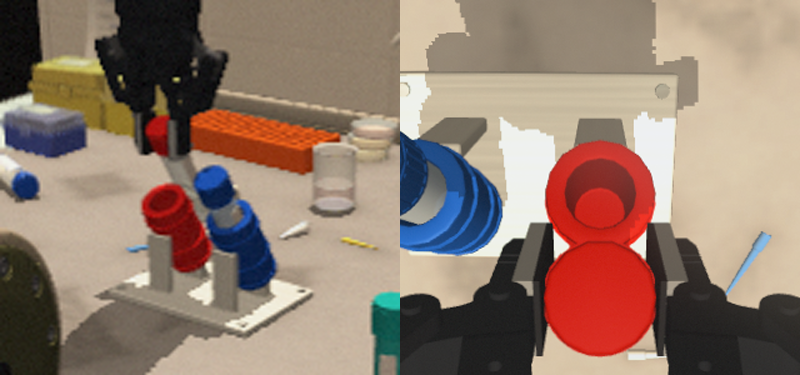

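Same picture as for blue: the red tube leans along the back of the red holder, cap at (600,298) in line with the mouth at (600,193). I'll lift onto the axis and enter half-way.

Call:
move_arm --moves '[0.001, 0, 0.001, 0, 0.02, -0.008, 0.0004, 0.018, 0, 0.02, -0.018, 0.0008, 0.035, 0, 0.02, -0.028, 0.0012, 0.052, 0, 0.02, -0.037, 0.0016, 0.068, 0, 0.02, -0.037, 0.0016, 0.068, 0, 0.02, -0.052, 0.0022, 0.058, 0, 0.02, -0.066, 0.0029, 0.048, 0, 0.02, -0.066, 0.0029, 0.048, 0, 0.02, -0.066, 0.0029, 0.048, 0, 0.02]'

```text
clock: 16.48
tcp_pos: [0.4884, 0.2228, 0.1892]
orientation: [-0.001, 0.02, 1.0, -0.0]
wrist_force: [0.9, 0.1, -0.5]
finger_gap: 0.0294
grip_force: 24.8
```

Run:
```python
from m import *
s=cap('scene','sb')
cv2.imwrite('pics/cb.png',cv2.resize(s['pixels'][110:260,190:350,::-1],(640,600),interpolation=cv2.INTER_CUBIC))
X=np.array([.999,-.043,0]);Z=np.array([0,0,1]);M=np.array([.5535,.219,.093]);u=-.5*X+.866*Z
f=lambda p:((proj(s,p)-[190,110])*4).round(0)
print(f(M),f(M+.017*u),f(M+.125*u))
```

```text
[[263. 321.]] [[253. 300.]] [[180. 156.]]
```

View pics/cb.png

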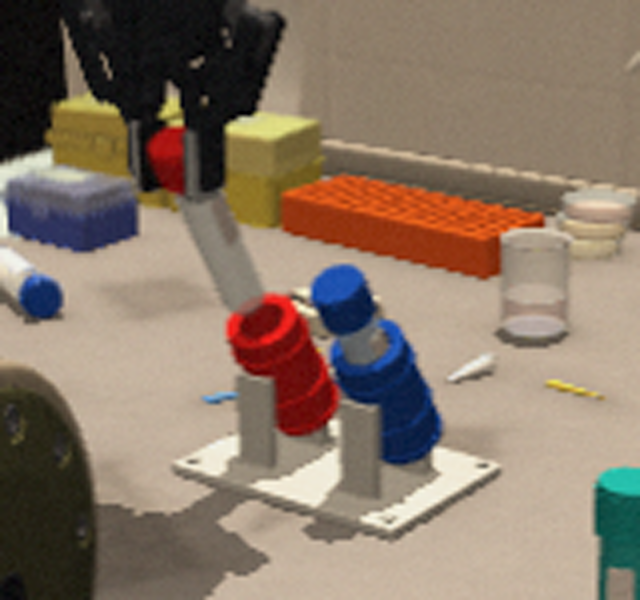

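The red tube is on the bore line, with its foot at (250,302) against a predicted (253,300). I've now viewed 12 pictures, over the limit of 10, so I'll view no more and work from numbers only. Sliding in.

Call:
move_arm --moves '[0.004, -0.0002, -0.007, 0, 0.02, 0.008, -0.0003, -0.014, 0, 0.02, 0.012, -0.0005, -0.021, 0, 0.02, 0.015, -0.0006, -0.026, 0, 0.02, 0.018, -0.0008, -0.031, 0, 0.02, 0.021, -0.0009, -0.036, 0, 0.02, 0.021, -0.0009, -0.036, 0, 0.02]'

```text
clock: 17.12
tcp_pos: [0.5103, 0.2218, 0.1529]
orientation: [-0.001, 0.02, 1.0, -0.0]
wrist_force: [1.3, -0.1, -0.7]
finger_gap: 0.0291
grip_force: 24.8
```

Call:
move_arm --moves '[0.004, -0.0002, -0.007, 0, 0.02, 0.008, -0.0003, -0.014, 0, 0.02, 0.012, -0.0005, -0.021, 0, 0.02, 0.016, -0.0007, -0.028, 0, 0.02, 0.019, -0.0008, -0.033, 0, 0.02, 0.022, -0.0009, -0.038, 0, 0.02, 0.022, -0.0009, -0.038, 0, 0.02]'

```text
clock: 17.7
tcp_pos: [0.5308, 0.2212, 0.1161]
orientation: [-0.001, 0.02, 1.0, 0.0]
wrist_force: [-6.1, -0.4, 5.5]
finger_gap: 0.0291
grip_force: 25.8
```

Call:
move_arm --moves '[0.002, 0, -0.0035, 0, 0.02, 0.004, 0, -0.007, 0, 0.02, 0.006, 0, -0.0105, 0, 0.02, 0.006, 0, -0.0105, 0, 0.02]'

```text
clock: 18.03
tcp_pos: [0.5363, 0.2215, 0.1091]
orientation: [-0.001, 0.019, 1.0, 0.0]
wrist_force: [-15.4, -1.9, 26.8]
finger_gap: 0.0296
grip_force: 31.1
```

Red behaved just like blue: about 31 N at the same relative depth. To make sure both are home and not just slipping in the pads, I'll open, rise, close the fingers and press on each cap top.

Call:
move_arm --moves '[-0.003, 0, 0.005, 0, 0.055, -0.003, 0, 0.005, 0, 0.055, -0.003, 0, 0.005, 0, 0.055, -0.003, 0, 0.005, 0, 0.055, -0.003, 0, 0.035, 0, 0.055, -0.003, 0, 0.075, 0, 0.055, 0, 0, 0.1, 0, 0.0, 0, 0, 0.1, 0, 0.0, 0, 0, 0.1, 0, 0.0, 0, 0, 0.1, 0, 0.0, 0, 0, 0.1, 0, 0.0, 0, 0, 0.1, 0, 0.0]'

```text
clock: 19.03
tcp_pos: [0.5371, 0.2209, 0.204]
orientation: [-0.002, 0.02, 1.0, -0.0]
wrist_force: [0.3, -0.4, -0.1]
finger_gap: -0.0001
grip_force: 0.0
```

Run:
```python
from m import *
st=env.get_state(); print(st['tcp_pos'],st['finger_gap'])
s=cap('scene','sc')
for n,c in(('red',RED),('blue',BLUE)):
    for b,q in blobs(s,c,60): print(n,b,q)
X=np.array([.999,-.043,0]);Z=np.array([0,0,1]);u=-.5*X+.866*Z
for M in([.5535,.219,.093],[.5505,.1442,.093]):
    M=np.array(M)
    print([proj(s,M+k*u).round(1).tolist() for k in(0,.0375,.05)], proj(s,M+.0375*u-np.array([0,0,.007])).round(1))
```

```text
[0.53710876 0.22088989 0.20396388] -0.0001397451748780478
red [248.3 178.3] [241 170  16  17 192]
red [261.9 202.1] [247 184  28  35 488]
blue [158.  164.4] [144 156  27  17 127]
blue [275.3 184.4] [268 176  16  18 193]
blue [199.6 183.7] [195 179  10  10  77]
blue [287.9 208.8] [273 190  27  36 459]
blue [637.2 245.4] [633 230   7  36 136]
[[[255.8, 190.2]], [[249.9, 178.6]], [[247.9, 174.6]]] [[250.1 181.6]]
[[[282.2, 196.5]], [[276.9, 184.7]], [[275.1, 180.6]]] [[276.9 187.8]]
```

Call:
move_arm --moves '[0, 0, -0.02, 0, 0, 0, 0, -0.04, 0, 0, 0, 0, -0.047, 0, 0, 0, 0, -0.05, 0, 0, 0, 0, -0.053, 0, 0, 0, 0, -0.053, 0, 0]'

```text
clock: 19.58
tcp_pos: [0.5381, 0.2212, 0.1528]
orientation: [-0.0, 0.02, 1.0, 0.0]
wrist_force: [0.0, -0.3, 0.6]
finger_gap: 0.0001
grip_force: 0.0
```

Call:
move_arm --moves '[0.0005, 0, -0.002, 0, 0, 0.001, 0, -0.004, 0, 0, 0.0015, 0, -0.006, 0, 0, 0.0015, 0, -0.006, 0, 0]'

```text
clock: 19.92
tcp_pos: [0.5394, 0.222, 0.1513]
orientation: [0.001, 0.02, 1.0, 0.001]
wrist_force: [-9.4, 0.6, 21.6]
finger_gap: -0.0
grip_force: 10.6
```

The red cap top resists at tip height 0.143 m, where a seated tube should be (0.144), and does not give under 23 N. Same test on blue.

Call:
move_arm --moves '[0, 0, 0.025, 0, 0, 0, 0, 0.03, 0, 0, -0.002, -0.035, 0.03, 0, 0, -0.003, -0.07, 0.03, 0, 0, -0.003, -0.075, 0.03, 0, 0, -0.003, -0.075, 0.03, 0, 0, -0.003, -0.075, 0.015, 0, 0, -0.003, -0.075, 0.008, 0, 0, -0.003, -0.075, 0.004, 0, 0, -0.003, -0.075, 0.002, 0, 0, -0.003, -0.075, 0, 0, 0, -0.003, -0.075, 0, 0, 0]'

```text
clock: 20.92
tcp_pos: [0.5365, 0.1473, 0.1511]
orientation: [0.001, 0.019, 1.0, 0.0]
wrist_force: [-9.4, -1.0, 27.5]
finger_gap: 0.0
grip_force: 13.0
```

Blue resists at the same height (0.151), so both are home. I'll retreat and check the bystanders.

Call:
move_arm --moves '[0, 0, 0.03, 0, 0, 0, 0, 0.07, 0, 0, 0, 0, 0.11, 0, 0, 0, 0, 0.14, 0, 0, -0.03, -0.03, 0.14, 0, 0, -0.06, -0.06, 0.14, 0, 0, -0.06, -0.09, 0.14, 0, 0, -0.06, -0.12, 0.14, 0, 0, -0.06, -0.12, 0.14, 0, 0, -0.06, -0.12, 0.14, 0, 0, -0.06, -0.12, 0.14, 0, 0]'

```text
clock: 21.83
tcp_pos: [0.4767, 0.0268, 0.2868]
orientation: [-0.0, 0.02, 1.0, 0.0]
wrist_force: [0.5, 0.5, 0.1]
finger_gap: 0.0002
grip_force: 0.0
```

Run:
```python
from m import *
st=env.get_state(); print(st['clock'],st['tcp_pos'],st['wrist_force'])
s=cap('scene','sd');t=cap('top','td');s0=ld('s0');t0=ld('t0')
for n,c in(('red',RED),('blue',BLUE)):
    for b,q in blobs(s,c,60): print(n,b,q[:5])
def sh(a,b,x0,y0,x1,y1):
    g=lambda d:np.float32(cv2.cvtColor(d['pixels'][y0:y1,x0:x1],cv2.COLOR_RGB2GRAY))
    return np.abs(g(a)-g(b)).mean().round(2),cv2.phaseCorrelate(g(a),g(b))
print('white s',sh(s0,s,480,222,512,300)); print('pen',sh(t0,t,155,235,195,310)); print('dish s',sh(s0,s,275,255,325,290)); print('white t',sh(t0,t,485,208,520,240))
```

```text
21.8333 [0.47671626 0.02679437 0.28679901] [0.45781171 0.48413929 0.11849941]
red [248.3 178.2] [241 170  16  17 196]
red [262.  202.1] [247 184  28  35 489]
blue [162.5 163.2] [143 155  39  18 246]
blue [275.1 184.5] [268 176  15  18 195]
blue [199.6 183.7] [195 179  10  10  77]
blue [287.9 208.8] [273 190  27  36 460]
blue [637.2 245.6] [633 230   7  36 134]
white s (np.float32(3.49), ((-0.02475102210807023, -0.04649219595363263), 0.9963598107919097))
pen (np.float32(8.38), ((-0.023272563463031304, 0.43636536452452646), 1.0440970600446065))
dish s (np.float32(28.29), ((-0.026726254223287782, -0.005761720021951078), 0.315374444855584))
white t (np.float32(9.79), ((0.04049896563724076, -0.020710514133792657), 1.0032802936103609))
```

Neither cap moved under the push, and the white tube, pen and dish show no shift beyond half a pixel. Handing in.

```bash
python3 -c "
from workcell import env
print(env.hand_in())"
```

```text
the job is handed in; nothing more can be done
None
```

The job is handed in, with no verdict returned: red and blue tubes are seated in their own holders (each cap held under a press of over 20 N), the white tube, dish and pen show no measurable shift, but I viewed 12 pictures against the limit of 10.

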